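# Close up the plane-iron chest

## Task

Close up the plane-iron chest: with the fingertips push both drawers fully home, in either order, and only then swing the lid down until it lies shut. Only push, gently: do not slam, pinch or pull a knob or the lid, and leave the planes and everything else on the bench where they are.

Things in the scene. Friction and masses are not known exactly. Their poses are not given: they have to be found in the camera images.
- chest: low wooden chest, fixed: 150 deep (x, over shut drawer fronts) x 260 wide (y) x 96.5 mm high with its lid shut, 86 without. Two drawers side by side below, open till above. Origin: centre of its underside, on the bench; its -x is the front with the knobs (turned more or less to the robot), +y its left, z up. Shut drawer fronts lie at its x = -75 mm, its back at +75 mm
- drawer_left (a joint): left (chest's +y) drawer, slides out of the front along the chest's -x: 0 = fully home, value = m pulled out (0.03 to 0.07 at the start, stop at 0.10). Runs stiffly (about 1.5 N) and stays where it is left. Front 122 wide x 40 mm high, bottom 4 mm above the bench, its middle at the chest's y = +63 mm
- drawer_right (a joint): right (chest's -y) drawer, same as the left; its middle at the chest's y = -63 mm
- left_knob_face (a point): centre of the flat outer face of the left drawer's round wooden knob: 22 mm across, standing 24 mm out of the middle of the drawer front, 26 mm above the bench (chest x = -99 mm when the drawer is home); moves with the drawer
- right_knob_face (a point): the same point on the right drawer's knob
- lid (a joint): lid, a plain flat board 140 deep x 260 wide x 10 mm thick, hinged along the chest's back top edge; rad: 0 = shut flat on the chest, 1.57 = upright, opening upward and back; 1.05 to 1.4 at the start. Stiff hinge (about 0.21 N m): it stays at any angle and does not fall, so it must be pushed all the way down
- lid_edge (a point): middle of the lid's free edge, on its outer face (the face that is on top when shut), 140 mm from the hinge line; moves with the lid
- lid_hinge (a point): middle of the hinge line, at the lid's inner face: chest x = +75 mm, y = 0, 86.5 mm above the bench
- smoother: short wooden hand plane with a horn handle, 200 x 62 x 58 mm body (about 115 mm high at the horn), loose, beside the chest, 40 to 75 mm from its left side (+y of the chest); origin: centre of its underside; leave it alone
- screw_jar: small glass jar with a steel cap, 36 mm across, 60 mm high, loose, standing in front of the chest, midway between the two knobs and nearer the robot, 210 to 225 mm from the chest's origin; origin: centre of its underside; leave it alone
- screwdriver: screwdriver with a wooden handle, 180 mm long, 26 mm high, loose, lying to the right of the chest, along its side; origin: centre of its underside; leave it alone
- jack_plane: longer wooden hand plane, 250 x 62 mm, about 115 mm high, loose, on the left of the bench; origin: centre of its underside; leave it alone
- metal_plane: metal hand plane with painted handles, 220 x 60 mm, about 100 mm high, loose, on the right of the bench; origin: centre of its underside; leave it alone
- cork_block: cork sanding block, 110 x 65 x 35 mm, loose, on the right of the bench, near the robot; origin: centre of its underside; leave it alone

How it is judged:
On the way, in this order (a step that is already met when the one before it is completed fails the run):
1. both drawers are fully home while the lid still stands open (value of joint each of drawer_left, drawer_right below 0.004 m and value of joint lid above 0.7 rad), for 0.1 s.
2. the lid is shut, with both drawers still home (value of joint each of drawer_left, drawer_right below 0.004 m and value of joint lid below 0.04 rad), for 0.2 s.
At the end, for the whole second after the job is handed in: both drawers within 4 mm of fully home and the lid within 0.04 rad of shut (all of step 2); the robot touches nothing.
It fails at once if a plane or another loose thing on the bench is moved or lifted by more than 20 mm, or the jar or a plane is tipped (distance of any of smoother, screw_jar, screwdriver, jack_plane, metal_plane, cork_block from where it was at the start of the episode above 0.02 m or angle between any of screw_jar, smoother, jack_plane, metal_plane's own z axis and vertical above 0.35 rad).
It fails at once if a drawer is pulled farther out than it stood (beyond 80 mm) (value of joint any of drawer_left, drawer_right above 0.08 m).
It fails at once if a drawer is slammed (faster than 0.6 m/s) or the lid is slammed (faster than 3.5 rad/s) (velocity of joint any of drawer_left, drawer_right below -0.6 m/s or velocity of joint lid below -3.5 rad/s).
It fails at once if a drawer is pinched or forced (over 32 N from the fingers) while still more than 6 mm out, or the lid is pinched or forced (over 32 N) on its way down ((contact force between the fingers and drawer_left above 32 N and value of joint drawer_left above 0.006 m) or (contact force between the fingers and drawer_right above 32 N and value of joint drawer_right above 0.006 m) or (contact force between the fingers and lid above 32 N and value of joint lid above 0.06 rad)).
It also fails if it takes over 59 s, if anything falls off the work surface, if the arm or the gripper's body presses on something with over 40 N, if the wrist force passes 120 N, or if a joint passes its speed limit or range.

## Robot

A 6-joint arm with a two-finger parallel gripper is mounted at the origin on the work surface. World frame = base frame: x ahead of the robot, y to its left, z up, the work surface at z = 0. Lengths are in m, angles in rad, forces in N, time in s.
With the tool pointing down it reaches from about 0.375 to 0.925 m from the base axis. Payload 5.7 kg.
Tool frame: the origin (TCP) lies on the centre line of the jaws, within the pads' length; the fingertips stand 14 mm ahead of it and the grasp point (between the pads) lies 5 mm behind it (nose_length is the distance from the TCP to the fingertips, in m); z points along the fingers, y is the line along which they close (so a half turn about z gives the same grasp; the last joint's range is limited). The gripper opens to 85 mm and grips with 20 to 120 N. Pads are 22 mm wide; open, the fingers measure 114 mm over their backs; the gripper's body (76 mm by 85 mm) begins 54 mm behind the grasp point. The pads swing forward as they close: fully open they stand 13 mm farther back than shut.
Start: joints at [1.056, 0.359, 1.51, -0, 1.272, -0.115], TCP at [0.234, 0.553, 0.245] pointing down, gripper open.
Joint ranges: [-2.97, 2.97], [-1.01, 2.36], [0.21, 2.38], [-0.96, 4.11], [0.2, 2.71], [-2.98, 2.98]. Speed limits (rad/s): [2.39, 2.39, 3.14, 3.14, 3.14, 3.14].

## Interface

Orientations are given as a rotation vector (axis times angle).
In Python, from bench import get_state, read_camera, sign_off, nose_length gives the robot as it stands. The module is installed in compiled form; this text tells all that it offers.
- The arm moves only by the tool move_arm, never from a script. Its argument "plan" is a list of rows, each an object with "offset": the shift along the tool's x, y, z in m, a list of three; "rotation": the turn, a rotation vector about the tool's x, y, z in degrees, a list of three; "gripper": the opening, from -1 (shut) to 1 (fully open). In form: [{"offset": [dx, dy, dz], "rotation": [wx, wy, wz], "gripper": gripper}, ...]. A call has 1 to 20 rows; each row shifts and turns the commanded pose from where the row before left it, along the tool's axes as they then stand; what a row does not reach is not made up. A row lasts 1/12 s, in which the tool goes at most 41.7 mm and 7.16 degrees, less where a joint would pass 70% of its speed; a pose out of reach is approached as far as the arm can. A call is refused whole if a number of a shift passes 0.0417 or a number of a turn 7.16, either way. A call with a gripper value outside its range is refused whole. The fingers move at their own pace and stop on an object; "grip_force" is the grip in N (left out, the last holds). Time passes only in rows, so rows that do not move let the fingers close. It gives the time, the measured TCP pose, the force, the opening and the grip force at its end, in the units of the state.
- get_state(): the state, without advancing time (a new reading comes with each control period).
- read_camera(name): name is "scene" or "top"; returns a dict with "pixels" (480x640x3 uint8, red, green, blue), "K" (3x3 intrinsics, pixels), "camera_from_world" (4x4, takes a point from world to camera coordinates). Camera axes: x right, y down, z forward; pixel columns grow to the right and rows downward; lengths in m; the calibration is good to about 2 mm. A picture is of the moment at which its call begins. There is no depth.
- sign_off(): hands the job in; it is judged then, once.
The state is a dict: "time_s": time; "joint_pos": joint angles; "dq": joint speeds; "effort": joint torques, N m; "tcp_pos": TCP position; "tool_rot": TCP orientation; "wrist_force": force on the tool from outside, world axes, zero at the start; "torque": the same for the moment, N m; "width": finger opening in m; "finger_force": force on a finger pad.
Only numpy, scipy, OpenCV 4.12 (cv2) and the standard library are available. Lean on these libraries where they do the work, as an engineer would, in place of code of your own. Each camera call takes 0.05 s, during which the arm holds its last target. There are 200 camera calls.

## Working session

There is one attempt and no reset: what is moved stays moved. The work goes in short steps, Python scripts to look and compute and a tool call to move; the robot and the scene stay as the last step left them, time stands still between calls to the robot, and variables do not carry over. Pictures are saved under pics/ and viewed, at most 10 in all, crops included, and the job is handed in when it is done.

Besides the shell and the picture viewer there is one more tool, called after "Request:" by a JSON object that holds its "op" and its "data". move_arm: Moves the arm, as the interface text tells. Its arguments: {"type":"object","properties":{"plan":{"type":"array"},"grip_force":{"type":"number"}},"required":["plan"]}

```bash
mkdir -p pics; python3 - <<'E'
from bench import *
import cv2,numpy as np
np.set_printoptions(precision=4,suppress=True)
for n in("scene","top"):
    c=read_camera(n); cv2.imwrite(f"pics/{n}0.png",c["pixels"][:,:,::-1]); print(n,c["K"],c["camera_from_world"])
    np.savez(f"{n}0.npz",**c)
print(get_state(),nose_length)
E
```

```text
scene [[465.0231   0.     323.1178]
 [  0.     465.0231 241.7445]
 [  0.       0.       1.    ]] [[ 0.9997 -0.019   0.0156 -0.5106]
 [ 0.0002 -0.6277 -0.7785  0.0708]
 [ 0.0246  0.7783 -0.6275  1.153 ]
 [ 0.      0.      0.      1.    ]]
top [[462.9451   0.     321.9882]
 [  0.     462.9451 238.4977]
 [  0.       0.       1.    ]] [[-0.0052 -1.     -0.0004 -0.0097]
 [-0.9926  0.0052 -0.1217  0.5352]
 [ 0.1217 -0.0002 -0.9926  1.2185]
 [ 0.      0.      0.      1.    ]]
{'time_s': 0.1, 'joint_pos': array([ 1.0559,  0.3595,  1.5113,  0.    ,  1.2725, -0.1151]), 'dq': array([ 0.0009, -0.    , -0.0039,  0.0023, -0.0009, -0.0016]), 'effort': array([ -0.0007, -52.8647, -27.9351,  -0.0002,   0.0051,   0.    ]), 'tcp_pos': array([0.2332, 0.5522, 0.2445]), 'tool_rot': array([-0.6237, -3.0785,  0.0025]), 'wrist_force': array([-0.1598,  0.2656,  0.2234]), 'torque': array([ 0.0074,  0.0309, -0.0131]), 'finger_force': 0.0, 'width': 0.08526187555536609} 0.014
```

View pics/scene0.png

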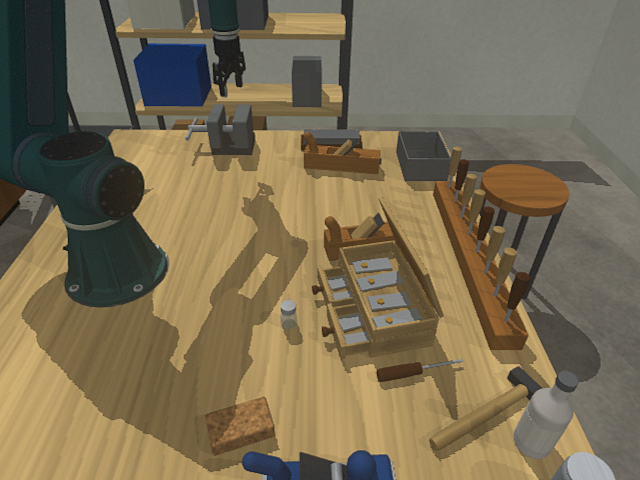

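View pics/top0.png

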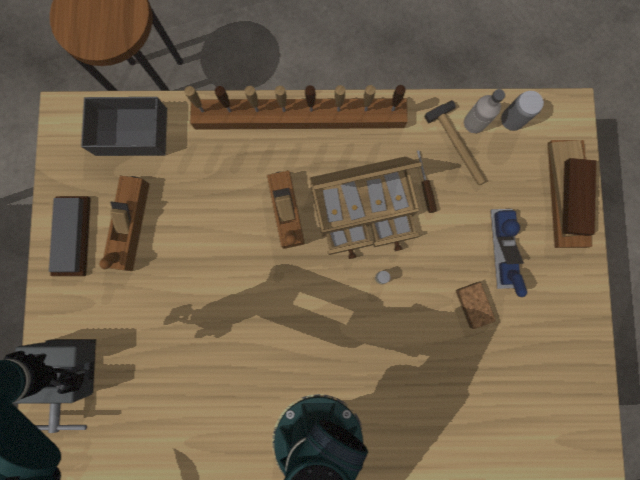

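The scene view shows the chest at about (330-440, 240-350) with its lid standing behind it, the smoother at (355, 235) and the jar at (289, 313). In the top view the chest is at (315-420, 165-250), with knobs near (352, 254) and (400, 246) and the jar at (383, 277). I'll enlarge both to pick points.

```bash
python3 - <<'E'
import cv2
a=cv2.imread("pics/top0.png")[140:290,260:455];cv2.imwrite("pics/t1.png",cv2.resize(a,None,fx=4,fy=4,interpolation=cv2.INTER_CUBIC))
a=cv2.imread("pics/scene0.png")[195:360,275:470];cv2.imwrite("pics/s1.png",cv2.resize(a,None,fx=3.6,fy=3.6,interpolation=cv2.INTER_CUBIC))
E
```

```text
(no output)
```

View pics/t1.png

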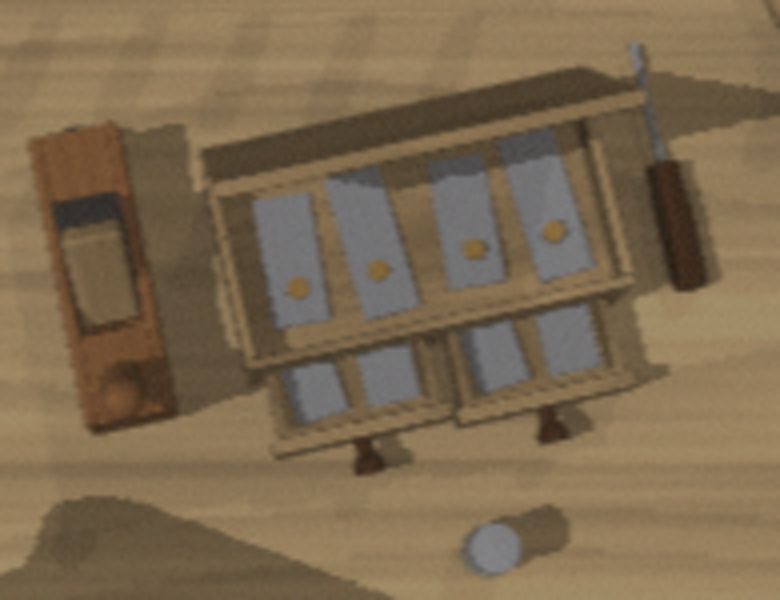

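View pics/s1.png

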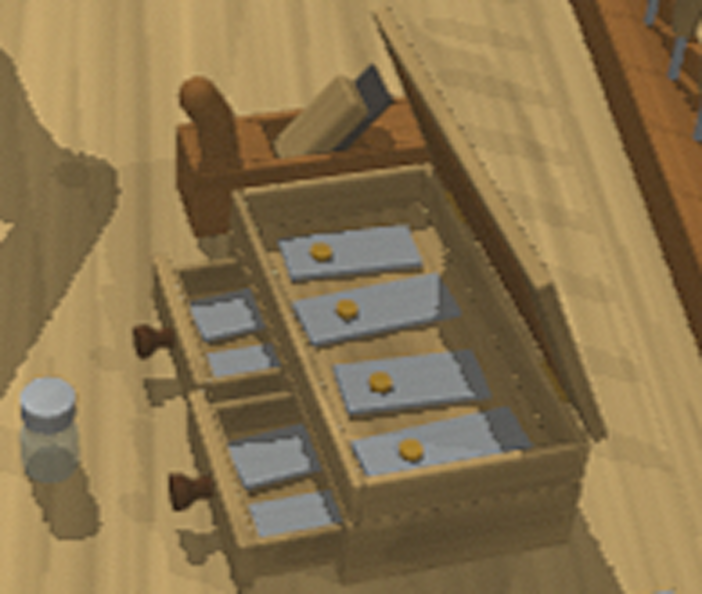

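```bash
cat > fit.py <<'E'
import numpy as np
from scipy.optimize import least_squares
C={n:np.load(f"{n}0.npz") for n in("scene","top")}
S={"top":(260,140,4),"scene":(275,195,3.6)}
def proj(n,P):
    M=C[n]["camera_from_world"];p=C[n]["K"]@(M[:3,:3]@P+M[:3,3]);return p[:2]/p[2]
def world(q,p): c,s=np.cos(q[2]),np.sin(q[2]);return np.array([q[0]+c*p[0]-s*p[1],q[1]+s*p[0]+c*p[1],p[2]])
def pt(q,k):
    x,y,yaw,dl,dr,th,bf=q
    L=lambda r,yy,t: (.075-r*np.cos(th)+t*0 - t*(-np.sin(th))*-1, yy, .0865+r*np.sin(th)+t*np.cos(th))
    # outer face offset t along lid normal (0=shut: +z ; upright: +x)
    L=lambda r,yy,t:(.075-r*np.cos(th)+t*np.sin(th),yy,.0865+r*np.sin(th)+t*np.cos(th))
    return world(q,{"fl":(bf,.13,.086),"fr":(bf,-.13,.086),"bl":(.075,.13,.086),"br":(.075,-.13,.086),
     "kl":(-.099-dl,.063,.026),"kr":(-.099-dr,-.063,.026),
     "dll":(-.075-dl,.124,.044),"dlr":(-.075-dl,.002,.044),"drl":(-.075-dr,-.002,.044),"drr":(-.075-dr,-.124,.044),
     "lL":L(.14,.13,.01),"lR":L(.14,-.13,.01),"iL":L(.14,.13,0),"iR":L(.14,-.13,0)}[k])
O=[("top","fl",252,366),("top","fr",632,283),("scene","fl",235,190),("scene","fr",347,492),("scene","bl",430,167),("scene","br",585,440),
("top","kl",368,470),("top","kr",552,439),("scene","kl",142,342),("scene","kr",177,492),
("top","dll",277,457),("top","dlr",450,412),("top","drl",461,424),("top","drr",633,380),("scene","dll",155,260),("scene","drr",240,558),
("top","lL",203,180),("top","lR",640,91),("top","iR",645,103),("scene","lR",550,285),("scene","lL",380,8)]
def res(q): 
    return np.concatenate([(proj(n,pt(q,k))-np.array([S[n][0]+u/S[n][2]-.4,S[n][1]+v/S[n][2]-.4])) for n,k,u,v in O])
if __name__=="__main__":
    np.set_printoptions(precision=4,suppress=True)
    r=least_squares(res,[.65,-.08,.2,.05,.05,1.2,-.065],loss="soft_l1");q=r.x;print(q)
    for o,e in zip(O,res(q).reshape(-1,2)):print(o[:2],e.round(1))
    for k in("kl","kr","lL","lR"):print(k,pt(q,k))
    def ray(n,u,v,z):
        M=C[n]["camera_from_world"];K=C[n]["K"];R=M[:3,:3];c=-R.T@M[:3,3];d=R.T@np.linalg.solve(K,[u,v,1]);return c+d*(z-c[2])/d[2]
    print("jar",ray("top",260+493/4,140+548/4,.06),ray("scene",275+49/3.6,195+390/3.6,.06))
    np.save("q.npy",q)
E
python3 fit.py
```

```text
[ 0.6355 -0.1257  0.2125  0.041   0.0476  1.1666 -0.0633]
('top', 'fl') [-0.8  0.6]
('top', 'fr') [1.6 0. ]
('scene', 'fl') [-1.1 -0.8]
('scene', 'fr') [ 1.7 -1.8]
('scene', 'bl') [-0.2 -2. ]
('scene', 'br') [1.3 1.1]
('top', 'kl') [ 0.5 -0.2]
('top', 'kr') [ 0.4 -0.1]
('scene', 'kl') [-1.  -0.5]
('scene', 'kr') [-1.  -0.4]
('top', 'dll') [-0.6 -1.3]
('top', 'dlr') [0.7 0.1]
('top', 'drl') [-0.1 -0.8]
('top', 'drr') [1.3 0.4]
('scene', 'dll') [-0.2 -2.2]
('scene', 'drr') [ 0.4 -3.5]
('top', 'lL') [2.8 1. ]
('top', 'lR') [ 1.9 -0.2]
('top', 'iR') [1.3 0.9]
('scene', 'lR') [ 0.1 -1.5]
('scene', 'lL') [ 0.8 -1.9]
kl [ 0.4854 -0.0937  0.026 ]
kr [ 0.5055 -0.2182  0.026 ]
lL [0.6366 0.0075 0.2192]
lR [ 0.6914 -0.2466  0.2192]
jar [ 0.4294 -0.1722  0.06  ] [ 0.4329 -0.171   0.06  ]
```

Request:
{"op": "move_arm", "data": {"plan": [{"offset":[0,0,0],"rotation":[0,0,-7],"gripper":-1},{"offset":[0,0,0],"rotation":[0,0,-7],"gripper":-1},{"offset":[0,0,0],"rotation":[0,0,-7],"gripper":-1},{"offset":[0,0,0],"rotation":[0,0,-7],"gripper":-1},{"offset":[0,0,0],"rotation":[0,0,-7],"gripper":-1},{"offset":[-0.0035,-0.0342,0],"rotation":[0,0,0],"gripper":-1},{"offset":[-0.0035,-0.0342,0],"rotation":[0,0,0],"gripper":-1},{"offset":[-0.0035,-0.0342,0],"rotation":[0,0,0],"gripper":-1},{"offset":[-0.0035,-0.0342,0],"rotation":[0,0,0],"gripper":-1},{"offset":[-0.0035,-0.0342,0],"rotation":[0,0,0],"gripper":-1},{"offset":[-0.0035,-0.0342,0],"rotation":[0,0,0],"gripper":-1},{"offset":[-0.0035,-0.0342,0],"rotation":[0,0,0],"gripper":-1},{"offset":[-0.0035,-0.0342,0],"rotation":[0,0,0],"gripper":-1},{"offset":[-0.0035,-0.0342,0],"rotation":[0,0,0],"gripper":-1},{"offset":[-0.0035,-0.0342,0],"rotation":[0,0,0],"gripper":-1},{"offset":[-0.0035,-0.0342,0],"rotation":[0,0,0],"gripper":-1},{"offset":[-0.0035,-0.0342,0],"rotation":[0,0,0],"gripper":-1},{"offset":[-0.0035,-0.0342,0],"rotation":[0,0,0],"gripper":-1},{"offset":[-0.0035,-0.0342,0],"rotation":[0,0,0],"gripper":-1},{"offset":[-0.0035,-0.0342,0],"rotation":[0,0,0],"gripper":-1}]}}

```text
time_s: 1.77
tcp_pos: [0.3922, 0.0604, 0.2452]
tool_rot: [0.331, -3.124, -0.0]
wrist_force: [0.2, 0.4, -0.4]
width: 0.0005
finger_force: 0.0
```

```bash
cat > where.py <<'E'
from bench import *
import numpy as np,sys
from scipy.spatial.transform import Rotation as R
np.set_printoptions(precision=4,suppress=True)
q=np.load("q.npy");s=get_state();c,n=np.cos(q[2]),np.sin(q[2]);A=np.array([[c,n,0],[-n,c,0],[0,0,1]])
print("t",s["time_s"],"TCP chest",A@(s["tcp_pos"]-[q[0],q[1],0]),"F chest",A@s["wrist_force"],"w",s["width"])
print("tool axes in chest (cols)\n",A@R.from_rotvec(s["tool_rot"]).as_matrix(),s["joint_pos"])
E
python3 where.py
```

```text
t 1.7667 TCP chest [-0.1986  0.2332  0.2452] F chest [ 0.2652  0.3207 -0.3866] w 0.0005049758120172553
tool axes in chest (cols)
 [[-1.      0.0015 -0.0002]
 [ 0.0015  1.      0.    ]
 [ 0.0002  0.     -1.    ]] [-0.0217  0.0582  1.9139 -0.      1.1698 -1.8035]
```

Request:
{"op": "move_arm", "data": {"plan": [{"offset":[-0.0035,-0.034,0],"rotation":[0,0,0],"gripper":-1},{"offset":[-0.0035,-0.034,0],"rotation":[0,0,0],"gripper":-1},{"offset":[-0.0035,-0.034,0],"rotation":[0,0,0],"gripper":-1},{"offset":[-0.0035,-0.034,0],"rotation":[0,0,0],"gripper":-1},{"offset":[-0.0035,-0.034,0],"rotation":[0,0,0],"gripper":-1},{"offset":[0,0,0],"rotation":[0,0,0],"gripper":-1},{"offset":[0,0,0.03],"rotation":[0,0,0],"gripper":-1},{"offset":[0,0,0.03],"rotation":[0,0,0],"gripper":-1},{"offset":[0,0,0.03],"rotation":[0,0,0],"gripper":-1},{"offset":[0,0,0.03],"rotation":[0,0,0],"gripper":-1},{"offset":[0,0,0.03],"rotation":[0,0,0],"gripper":-1},{"offset":[0,0,0.03],"rotation":[0,0,0],"gripper":-1},{"offset":[0,0,0.02],"rotation":[0,0,0],"gripper":-1},{"offset":[0,0,0.013],"rotation":[0,0,0],"gripper":-1},{"offset":[0,0,0],"rotation":[0,0,0],"gripper":-1},{"offset":[0,0,0],"rotation":[0,0,0],"gripper":-1}]}}

```text
time_s: 3.1
tcp_pos: [0.4443, -0.1, 0.0318]
tool_rot: [0.331, -3.122, -0.002]
wrist_force: [0.3, -0.7, 0.6]
width: 0.0001
finger_force: 0.0
```

```bash
python3 where.py; python3 - <<'E'
from bench import *
import cv2,numpy as np
a=read_camera("scene")["pixels"][195:360,275:470,::-1];b=read_camera("top")["pixels"][180:290,320:430,::-1]
a=cv2.resize(a,None,fx=2.2,fy=2.2,interpolation=2);b=cv2.resize(b,(363,363),interpolation=2)
cv2.imwrite("pics/c2.png",np.hstack([a,b]) if a.shape[0]==b.shape[0] else np.hstack([a,cv2.resize(b,(363,a.shape[0]))]))
E
```

```text
t 3.1 TCP chest [-0.1815  0.0655  0.0318] F chest [ 0.128  -0.6981  0.5515] w 0.00013414323729779793
tool axes in chest (cols)
 [[-1.      0.0013 -0.002 ]
 [ 0.0013  1.      0.0013]
 [ 0.002   0.0013 -1.    ]] [-0.3732  0.4863  2.0238 -0.0001  0.6338 -2.1551]
```

View pics/c2.png

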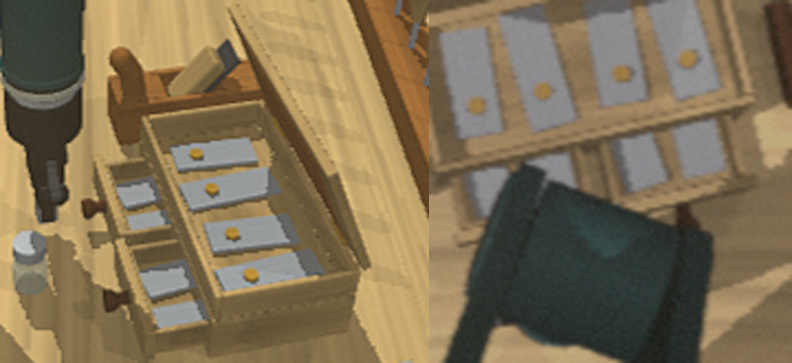

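The left panel shows the closed fingers at about (47, 205), just in front of the left knob at (92, 207) and clear of the jar at (30, 260). Next I push in.

Request:
{"op": "move_arm", "data": {"plan": [{"offset":[-0.007,0,0],"rotation":[0,0,0],"gripper":-1},{"offset":[-0.007,0,0],"rotation":[0,0,0],"gripper":-1},{"offset":[-0.007,-0.001,0],"rotation":[0,0,0],"gripper":-1},{"offset":[-0.005,-0.001,0],"rotation":[0,0,0],"gripper":-1},{"offset":[-0.005,0,0],"rotation":[0,0,0],"gripper":-1},{"offset":[-0.005,0,0],"rotation":[0,0,0],"gripper":-1},{"offset":[-0.005,0,0],"rotation":[0,0,0],"gripper":-1},{"offset":[-0.005,0,0],"rotation":[0,0,0],"gripper":-1},{"offset":[-0.005,0,0],"rotation":[0,0,0],"gripper":-1}]}}

```text
time_s: 3.95
tcp_pos: [0.4955, -0.0916, 0.0322]
tool_rot: [0.331, -3.123, -0.0]
wrist_force: [-1.8, -1.0, 1.2]
width: -0.0001
finger_force: 0.9
```

```bash
python3 where.py
```

```text
t 3.95 TCP chest [-0.1297  0.0629  0.0322] F chest [-1.9869 -0.5944  1.2458] w -0.0001379798044146375
tool axes in chest (cols)
 [[-1.      0.0014 -0.0006]
 [ 0.0014  1.      0.0003]
 [ 0.0006  0.0003 -1.    ]] [-0.3199  0.5255  1.9177 -0.0001  0.6991 -2.1016]
```

Contact at about 2 N, as expected for the stiff drawer. About 20 mm to go.

Request:
{"op": "move_arm", "data": {"plan": [{"offset":[-0.004,0,0],"rotation":[0,0,0],"gripper":-1},{"offset":[-0.004,0,0],"rotation":[0,0,0],"gripper":-1},{"offset":[-0.003,0,0],"rotation":[0,0,0],"gripper":-1},{"offset":[-0.002,0,0],"rotation":[0,0,0],"gripper":-1},{"offset":[-0.001,0,0],"rotation":[0,0,0],"gripper":-1},{"offset":[0,0,0],"rotation":[0,0,0],"gripper":-1}]}}

```text
time_s: 4.45
tcp_pos: [0.5093, -0.0888, 0.0323]
tool_rot: [-0.331, 3.124, -0.0]
wrist_force: [0.3, -0.2, 0.7]
width: -0.0002
finger_force: 0.3
```

```bash
python3 where.py
```

```text
t 4.45 TCP chest [-0.1156  0.0627  0.0323] F chest [ 0.2369 -0.3034  0.6784] w -0.00016286850390086655
tool axes in chest (cols)
 [[-1.      0.0014  0.0003]
 [ 0.0014  1.     -0.0002]
 [-0.0003 -0.0002 -1.    ]] [-0.3063  0.5365  1.8891 -0.      0.7156 -2.0882]
```

Request:
{"op": "move_arm", "data": {"plan": [{"offset":[-0.002,0,0],"rotation":[0,0,0],"gripper":-1},{"offset":[-0.002,0,0],"rotation":[0,0,0],"gripper":-1},{"offset":[-0.001,0,0],"rotation":[0,0,0],"gripper":-1},{"offset":[-0.001,0,0],"rotation":[0,0,0],"gripper":-1},{"offset":[0,0,0],"rotation":[0,0,0],"gripper":-1}]}}

```text
time_s: 4.87
tcp_pos: [0.5151, -0.0876, 0.0323]
tool_rot: [-0.331, 3.124, -0.0]
wrist_force: [-1.6, -0.0, -1.0]
width: 0.0002
finger_force: 0.4
```

```bash
python3 where.py
```

```text
t 4.8667 TCP chest [-0.1096  0.0627  0.0323] F chest [-1.5344  0.3017 -1.0264] w 0.00024310311024121166
tool axes in chest (cols)
 [[-1.      0.0015  0.0001]
 [ 0.0015  1.     -0.0001]
 [-0.0001 -0.0001 -1.    ]] [-0.3006  0.5414  1.8766 -0.      0.7235 -2.0825]
```

Request:
{"op": "move_arm", "data": {"plan": [{"offset":[-0.001,0,0],"rotation":[0,0,0],"gripper":-1},{"offset":[-0.001,0,0],"rotation":[0,0,0],"gripper":-1},{"offset":[-0.001,0,0],"rotation":[0,0,0],"gripper":-1},{"offset":[0,0,0],"rotation":[0,0,0],"gripper":-1}]}}

```text
time_s: 5.2
tcp_pos: [0.5154, -0.0874, 0.0322]
tool_rot: [0.332, -3.119, 0.0]
wrist_force: [-7.9, -4.3, 6.4]
width: 0.0001
finger_force: 4.5
```

```bash
python3 where.py
```

```text
t 5.2 TCP chest [-0.1093  0.0628  0.0322] F chest [-8.6055 -2.5282  6.3949] w 8.481113647752339e-05
tool axes in chest (cols)
 [[-1.      0.0004 -0.0047]
 [ 0.0004  1.      0.0005]
 [ 0.0047  0.0005 -1.    ]] [-0.2988  0.5431  1.8724 -0.0028  0.7303 -2.0796]
```

The left drawer is home: force rises at X = -0.109 with no further motion. I'll back off, go up and over the jar, then down in front of the right knob.

Request:
{"op": "move_arm", "data": {"plan": [{"offset":[0.015,0,0],"rotation":[0,0,0],"gripper":-1},{"offset":[0.025,0,0],"rotation":[0,0,0],"gripper":-1},{"offset":[0.025,0,0],"rotation":[0,0,0],"gripper":-1},{"offset":[0.013,0,0],"rotation":[0,0,0],"gripper":-1},{"offset":[0,0,-0.03],"rotation":[0,0,0],"gripper":-1},{"offset":[0,0,-0.03],"rotation":[0,0,0],"gripper":-1},{"offset":[0,0,-0.03],"rotation":[0,0,0],"gripper":-1},{"offset":[0,0,-0.03],"rotation":[0,0,0],"gripper":-1},{"offset":[0,-0.03,0],"rotation":[0,0,0],"gripper":-1},{"offset":[0,-0.032,0],"rotation":[0,0,0],"gripper":-1},{"offset":[0,-0.032,0],"rotation":[0,0,0],"gripper":-1},{"offset":[0,-0.032,0],"rotation":[0,0,0],"gripper":-1},{"offset":[0,0,0],"rotation":[0,0,0],"gripper":-1},{"offset":[0,0,0],"rotation":[0,0,0],"gripper":-1}]}}

```text
time_s: 6.37
tcp_pos: [0.4691, -0.2285, 0.1527]
tool_rot: [-0.327, 3.123, -0.002]
wrist_force: [-0.0, 0.6, 0.1]
width: 0.0003
finger_force: 0.0
```

```bash
python3 where.py
```

```text
t 6.3667 TCP chest [-0.1843 -0.0654  0.1527] F chest [0.1044 0.5526 0.0658] w 0.000262381298063143
tool axes in chest (cols)
 [[-1.      0.004   0.0017]
 [ 0.004   1.     -0.0017]
 [-0.0017 -0.0017 -1.    ]] [-0.5857  0.3539  1.7867  0.0001  0.9986 -2.3651]
```

Request:
{"op": "move_arm", "data": {"plan": [{"offset":[0,0.002,0.03],"rotation":[0,0,0],"gripper":-1},{"offset":[0,0,0.03],"rotation":[0,0,0],"gripper":-1},{"offset":[0,0,0.03],"rotation":[0,0,0],"gripper":-1},{"offset":[0,0,0.02],"rotation":[0,0,0],"gripper":-1},{"offset":[0,0,0.01],"rotation":[0,0,0],"gripper":-1},{"offset":[0,0,0],"rotation":[0,0,0],"gripper":-1},{"offset":[-0.005,0,0],"rotation":[0,0,0],"gripper":-1},{"offset":[-0.005,0,0],"rotation":[0,0,0],"gripper":-1},{"offset":[-0.005,0,0],"rotation":[0,0,0],"gripper":-1},{"offset":[-0.005,0,0],"rotation":[0,0,0],"gripper":-1},{"offset":[-0.005,0,0],"rotation":[0,0,0],"gripper":-1},{"offset":[-0.005,0,0],"rotation":[0,0,0],"gripper":-1},{"offset":[-0.005,0,0],"rotation":[0,0,0],"gripper":-1},{"offset":[-0.005,0,0],"rotation":[0,0,0],"gripper":-1}]}}

```text
time_s: 7.53
tcp_pos: [0.5069, -0.2161, 0.0325]
tool_rot: [0.331, -3.124, 0.0]
wrist_force: [-1.2, -0.4, 1.1]
width: 0.0001
finger_force: 0.9
```

```bash
python3 where.py
```

```text
t 7.5333 TCP chest [-0.1448 -0.0612  0.0325] F chest [-1.2209 -0.1179  1.1116] w 6.398434865693178e-05
tool axes in chest (cols)
 [[-1.      0.0013 -0.0004]
 [ 0.0013  1.      0.    ]
 [ 0.0004  0.     -1.    ]] [-0.5281  0.5668  1.8114 -0.0004  0.7636 -2.3098]
```

Pushing the right drawer; the remaining travel is about 35 mm.

Request:
{"op": "move_arm", "data": {"plan": [{"offset":[-0.005,0,0],"rotation":[0,0,0],"gripper":-1},{"offset":[-0.005,0,0],"rotation":[0,0,0],"gripper":-1},{"offset":[-0.005,0,0],"rotation":[0,0,0],"gripper":-1},{"offset":[-0.005,0,0],"rotation":[0,0,0],"gripper":-1},{"offset":[-0.004,0,0],"rotation":[0,0,0],"gripper":-1},{"offset":[-0.003,0,0],"rotation":[0,0,0],"gripper":-1},{"offset":[-0.002,0,0],"rotation":[0,0,0],"gripper":-1},{"offset":[-0.002,0,0],"rotation":[0,0,0],"gripper":-1},{"offset":[-0.001,0,0],"rotation":[0,0,0],"gripper":-1},{"offset":[-0.001,0,0],"rotation":[0,0,0],"gripper":-1},{"offset":[-0.001,0,0],"rotation":[0,0,0],"gripper":-1},{"offset":[-0.001,0,0],"rotation":[0,0,0],"gripper":-1},{"offset":[-0.001,0,0],"rotation":[0,0,0],"gripper":-1},{"offset":[0,0,0],"rotation":[0,0,0],"gripper":-1}]}}

```text
time_s: 8.7
tcp_pos: [0.5418, -0.2086, 0.0323]
tool_rot: [0.331, -3.124, -0.0]
wrist_force: [-2.5, 1.2, -0.6]
width: 0.0003
finger_force: 0.8
```

```bash
python3 where.py
```

```text
t 8.7 TCP chest [-0.109  -0.0612  0.0323] F chest [-2.1711  1.7331 -0.617 ] w 0.0002713159855032441
tool axes in chest (cols)
 [[-1.      0.0014 -0.0003]
 [ 0.0014  1.      0.0001]
 [ 0.0003  0.0001 -1.    ]] [-0.4864  0.5946  1.7434 -0.0001  0.8038 -2.2681]
```

Request:
{"op": "move_arm", "data": {"plan": [{"offset":[-0.001,0,0],"rotation":[0,0,0],"gripper":-1},{"offset":[-0.001,0,0],"rotation":[0,0,0],"gripper":-1},{"offset":[-0.001,0,0],"rotation":[0,0,0],"gripper":-1},{"offset":[0,0,0],"rotation":[0,0,0],"gripper":-1}]}}

```text
time_s: 9.03
tcp_pos: [0.5419, -0.2085, 0.0322]
tool_rot: [0.332, -3.119, -0.0]
wrist_force: [-10.6, -4.5, 5.5]
width: -0.0001
finger_force: 5.6
```

```bash
python3 where.py
```

```text
t 9.0333 TCP chest [-0.1089 -0.0611  0.0322] F chest [-11.2808  -2.13     5.5219] w -5.456585722958826e-05
tool axes in chest (cols)
 [[-1.      0.0004 -0.0053]
 [ 0.0004  1.      0.0009]
 [ 0.0053  0.0008 -1.    ]] [-0.4844  0.5963  1.7394 -0.0038  0.8105 -2.2647]
```

Both drawers are home. I'll retreat, rise, and travel over to behind the lid's outer face.

Request:
{"op": "move_arm", "data": {"plan": [{"offset":[0.01,0,0],"rotation":[0,0,0],"gripper":-1},{"offset":[0.02,0,0],"rotation":[0,0,0],"gripper":-1},{"offset":[0,0,-0.02],"rotation":[0,0,0],"gripper":-1},{"offset":[0,0,-0.037],"rotation":[0,0,0],"gripper":-1},{"offset":[0,0,-0.037],"rotation":[0,0,0],"gripper":-1},{"offset":[0,0,-0.037],"rotation":[0,0,0],"gripper":-1},{"offset":[0,0,-0.037],"rotation":[0,0,0],"gripper":-1},{"offset":[0,0,-0.037],"rotation":[0,0,0],"gripper":-1},{"offset":[0,0,-0.037],"rotation":[0,0,0],"gripper":-1},{"offset":[0,0,0],"rotation":[0,0,0],"gripper":-1},{"offset":[-0.03,0.009,0],"rotation":[0,0,0],"gripper":-1},{"offset":[-0.03,0.009,0],"rotation":[0,0,0],"gripper":-1},{"offset":[-0.03,0.009,0],"rotation":[0,0,0],"gripper":-1},{"offset":[-0.03,0.009,0],"rotation":[0,0,0],"gripper":-1},{"offset":[-0.03,0.009,0],"rotation":[0,0,0],"gripper":-1},{"offset":[-0.03,0.008,0],"rotation":[0,0,0],"gripper":-1},{"offset":[-0.03,0.008,0],"rotation":[0,0,0],"gripper":-1},{"offset":[0,0,0],"rotation":[0,0,0],"gripper":-1},{"offset":[0,0,0],"rotation":[0,0,0],"gripper":-1}]}}

```text
time_s: 10.62
tcp_pos: [0.7094, -0.1098, 0.2735]
tool_rot: [-0.334, 3.123, -0.0]
wrist_force: [-0.0, -0.3, 0.1]
width: 0.0001
finger_force: 0.0
```

```bash
python3 where.py; python3 - <<'E'
from bench import *
import cv2,numpy as np
a=read_camera("scene")["pixels"][170:360,275:470,::-1]
cv2.imwrite("pics/c3.png",cv2.resize(a,None,fx=3,fy=3,interpolation=2))
E
```

```text
t 10.6167 TCP chest [ 0.0756 -0.      0.2735] F chest [-0.117  -0.3124  0.0701] w 0.0001356535854483931
tool axes in chest (cols)
 [[-1.     -0.0005  0.0008]
 [-0.0005  1.     -0.0003]
 [-0.0008 -0.0003 -1.    ]] [-0.2498  0.5108  1.1898  0.0001  1.4401 -2.0336]
```

View pics/c3.png

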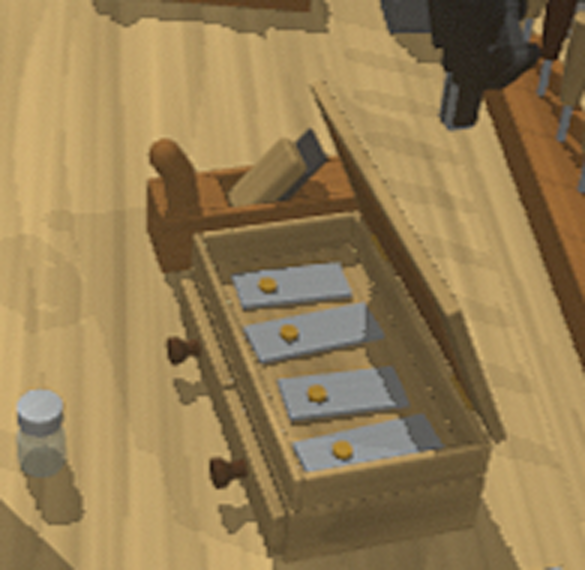

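The picture shows both drawers shut, knobs at (183, 350) and (228, 470), and the fingers at (460, 105) behind the lid edge. I'll compute the arc next.

```bash
python3 - <<'E'
import numpy as np
f=lambda t:np.array([.075-.12*np.cos(t)+.01*np.sin(t)+.011,.0865+.12*np.sin(t)+.01*np.cos(t)+.014])
T=np.r_[1.25,1.15:-0.01:-.0767]
P=np.array([f(t) for t in T])
for t,p,d in zip(T[1:],P[1:],np.diff(P,axis=0)):print(round(t,3),p.round(4),"tool",(-np.array([1,0,1])*[d[0],0,d[1]]*[1,0,1]).round(4)) 
print(P[0])
E
```

```text
1.15 [0.0461 0.2141] tool [0.0115 0.     0.0034]
1.073 [0.0375 0.2107] tool [0.0086 0.     0.0034]
0.997 [0.0292 0.2067] tool [0.0083 0.     0.004 ]
0.92 [0.0212 0.202 ] tool [0.008  0.     0.0047]
0.843 [0.0137 0.1968] tool [0.0076 0.     0.0053]
0.766 [0.0065 0.1909] tool [0.0072 0.     0.0058]
0.69 [-0.0002  0.1846] tool [0.0067 0.     0.0064]
0.613 [-0.0064  0.1777] tool [0.0062 0.     0.0069]
0.536 [-0.012   0.1704] tool [0.0056 0.     0.0073]
0.46 [-0.0171  0.1627] tool [0.0051 0.     0.0077]
0.383 [-0.0216  0.1546] tool [0.0045 0.     0.0081]
0.306 [-0.0254  0.1462] tool [0.0038 0.     0.0084]
0.23 [-0.0286  0.1375] tool [0.0032 0.     0.0087]
0.153 [-0.0311  0.1287] tool [0.0025 0.     0.0089]
0.076 [-0.0329  0.1196] tool [0.0018 0.     0.0091]
-0.0 [-0.034   0.1104] tool [0.0011 0.     0.0092]
[0.05765116 0.21753138]
```

Request:
{"op": "move_arm", "data": {"plan": [{"offset":[0,0,0.028],"rotation":[0,0,0],"gripper":-1},{"offset":[0,0,0.028],"rotation":[0,0,0],"gripper":-1},{"offset":[0.009,0,0],"rotation":[0,0,0],"gripper":-1},{"offset":[0.009,0,0],"rotation":[0,0,0],"gripper":-1},{"offset":[0.006,0,0.0017],"rotation":[0,0,0],"gripper":-1},{"offset":[0.0055,0,0.0017],"rotation":[0,0,0],"gripper":-1},{"offset":[0.0086,0,0.0034],"rotation":[0,0,0],"gripper":-1},{"offset":[0.0083,0,0.004],"rotation":[0,0,0],"gripper":-1},{"offset":[0.008,0,0.0047],"rotation":[0,0,0],"gripper":-1},{"offset":[0.0076,0,0.0053],"rotation":[0,0,0],"gripper":-1}]}}

```text
time_s: 11.5
tcp_pos: [0.6469, -0.1241, 0.198]
tool_rot: [-0.331, 3.123, -0.002]
wrist_force: [1.7, -0.9, 1.3]
width: -0.0001
finger_force: 0.9
```

```bash
python3 where.py; python3 - <<'E'
from bench import *
import cv2,numpy as np
a=read_camera("scene")["pixels"][170:360,275:470,::-1]
cv2.imwrite("pics/c4.png",cv2.resize(a,None,fx=3,fy=3,interpolation=2))
E
```

```text
t 11.5 TCP chest [ 0.0115 -0.0009  0.198 ] F chest [ 1.4756 -1.2796  1.3026] w -0.0001175861683471809
tool axes in chest (cols)
 [[-1.      0.0014  0.0012]
 [ 0.0014  1.     -0.0012]
 [-0.0012 -0.0012 -1.    ]] [-0.2941  0.4828  1.43   -0.0005  1.2273 -2.0758]
```

View pics/c4.png

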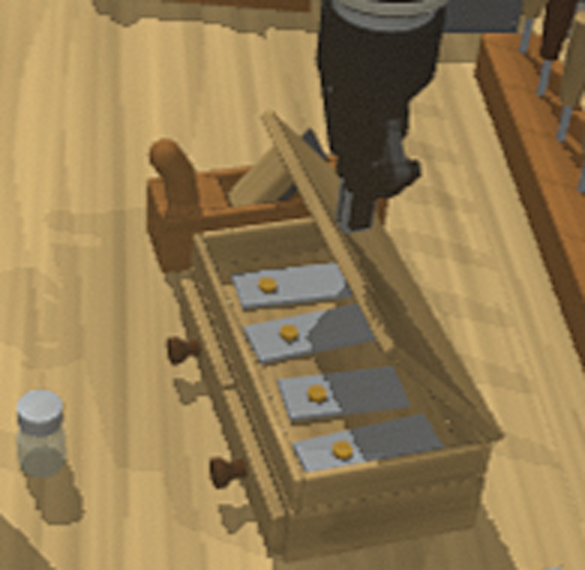

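The fingertips at (352, 225) rest on the outer face near the free edge, and the lid is coming down with about 2 N. I'll continue along the arc.

Request:
{"op": "move_arm", "data": {"plan": [{"offset":[0.0072,0,0.0058],"rotation":[0,0,0],"gripper":-1},{"offset":[0.0067,0,0.0064],"rotation":[0,0,0],"gripper":-1},{"offset":[0.0062,0,0.0069],"rotation":[0,0,0],"gripper":-1},{"offset":[0.0056,0,0.0073],"rotation":[0,0,0],"gripper":-1},{"offset":[0.0051,0,0.0077],"rotation":[0,0,0],"gripper":-1},{"offset":[0.0045,0,0.0081],"rotation":[0,0,0],"gripper":-1},{"offset":[0.0038,0,0.0084],"rotation":[0,0,0],"gripper":-1},{"offset":[0.0032,0,0.0087],"rotation":[0,0,0],"gripper":-1},{"offset":[0.0025,0,0.0089],"rotation":[0,0,0],"gripper":-1},{"offset":[0.001,0,0.004],"rotation":[0,0,0],"gripper":-1},{"offset":[0.001,0,0.003],"rotation":[0,0,0],"gripper":-1},{"offset":[0,0,0.003],"rotation":[0,0,0],"gripper":-1},{"offset":[0,0,0.002],"rotation":[0,0,0],"gripper":-1},{"offset":[0,0,0.002],"rotation":[0,0,0],"gripper":-1},{"offset":[0,0,0],"rotation":[0,0,0],"gripper":-1}]}}

```text
time_s: 12.8
tcp_pos: [0.6017, -0.1334, 0.1151]
tool_rot: [0.331, -3.124, -0.0]
wrist_force: [0.3, -0.1, -0.1]
width: -0.0001
finger_force: 0.0
```

```bash
python3 where.py
```

```text
t 12.8 TCP chest [-0.0346 -0.0003  0.1151] F chest [ 0.2522 -0.1211 -0.0964] w -0.00012651652715281282
tool axes in chest (cols)
 [[-1.      0.0013 -0.0001]
 [ 0.0013  1.      0.    ]
 [ 0.0001  0.     -1.    ]] [-0.3301  0.5184  1.6064 -0.      1.0168 -2.1121]
```

Tips are at z ≈ 0.101, against 0.0965 for a shut lid. I'll press on in 1 mm steps until the force rises.

Request:
{"op": "move_arm", "data": {"plan": [{"offset":[0,0,0.001],"rotation":[0,0,0],"gripper":-1},{"offset":[0,0,0.001],"rotation":[0,0,0],"gripper":-1},{"offset":[0,0,0.001],"rotation":[0,0,0],"gripper":-1},{"offset":[0,0,0.001],"rotation":[0,0,0],"gripper":-1},{"offset":[0,0,0.001],"rotation":[0,0,0],"gripper":-1},{"offset":[0,0,0.001],"rotation":[0,0,0],"gripper":-1},{"offset":[0,0,0],"rotation":[0,0,0],"gripper":-1}]}}

```text
time_s: 13.38
tcp_pos: [0.6017, -0.1335, 0.1105]
tool_rot: [-0.331, 3.124, -0.001]
wrist_force: [-3.0, 0.2, 10.5]
width: -0.0003
finger_force: 5.1
```

```bash
python3 where.py
```

```text
t 13.3833 TCP chest [-0.0347 -0.0005  0.1105] F chest [-2.8841  0.8706 10.4975] w -0.0002807798794288546
tool axes in chest (cols)
 [[-1.      0.0014  0.0002]
 [ 0.0014  1.     -0.0004]
 [-0.0002 -0.0004 -1.    ]] [-0.3303  0.5239  1.6105 -0.0002  1.0069 -2.1121]
```

The lid is down: tip z = 0.0965, as it must be, with 10 N. Now I'll lift clear and check.

Request:
{"op": "move_arm", "data": {"plan": [{"offset":[0,0,-0.005],"rotation":[0,0,0],"gripper":-1},{"offset":[0,0,-0.02],"rotation":[0,0,0],"gripper":-1},{"offset":[0,0,-0.035],"rotation":[0,0,0],"gripper":-1},{"offset":[0,0,-0.035],"rotation":[0,0,0],"gripper":-1},{"offset":[0,0,-0.035],"rotation":[0,0,0],"gripper":-1},{"offset":[0,0,-0.02],"rotation":[0,0,0],"gripper":-1},{"offset":[0,0,0],"rotation":[0,0,0],"gripper":-1},{"offset":[0,0,0],"rotation":[0,0,0],"gripper":-1},{"offset":[0,0,0],"rotation":[0,0,0],"gripper":-1}]}}

```text
time_s: 14.13
tcp_pos: [0.601, -0.1332, 0.2584]
tool_rot: [0.331, -3.123, -0.001]
wrist_force: [-0.8, -0.3, 0.1]
width: -0.0002
finger_force: 0.0
```

```bash
python3 where.py; python3 - <<'E'
from bench import *
import cv2,numpy as np
a=read_camera("scene")["pixels"][170:360,275:470,::-1]
cv2.imwrite("pics/c5.png",cv2.resize(a,None,fx=3,fy=3,interpolation=2))
E
```

```text
t 14.1333 TCP chest [-0.0353 -0.0001  0.2584] F chest [-0.8436 -0.0865  0.1365] w -0.0001966622879017452
tool axes in chest (cols)
 [[-1.      0.0014 -0.0012]
 [ 0.0014  1.      0.0006]
 [ 0.0012  0.0006 -1.    ]] [-0.3303  0.3709  1.4574 -0.0001  1.3146 -2.1121]
```

View pics/c5.png

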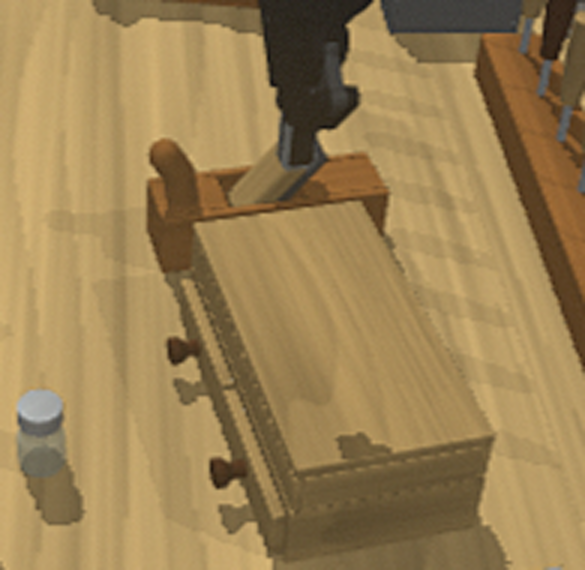

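The lid lies flat (corners at (195, 228) and (490, 437)), the drawers are shut, and the jar at (40, 430) and the smoother are unmoved.

```bash
python3 -c "from bench import *;print(sign_off())"
```

```text
the job is handed in; nothing more can be done
None
```

Both drawers were pushed fully home and then the lid was swung shut; the arm is clear, the jar and smoother show unmoved in the last picture, and the job is handed in (no verdict came back).

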